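# Load the suction lifters from safety hooks into the carrying tray

### The job

Get the glass suction lifters ready for the trolley: first swing the tray's counterweighted retaining bar up past its balance point and let go, so that it rests fully open by itself. Then take every lifter off its safety hook (push its handle back against the sprung keeper to get clear of the nose, then lift it off) and set it down, without dropping it, upright on its disc in a bay of the tray, one to a bay. When all are in, bring the bar back down over them until it lies shut, and leave the carton, the timber offcut and the white cartridge where they are.

Things in the scene. Friction and masses are not known exactly. Their poses are not given: they have to be found in the camera images.
- stand: Fixed steel stand, grey base plate 170 x 500 x 8 mm, carrying three steel double hooks in a row along its y, 160 mm apart, on a beam 90 to 110 mm behind them (beam top 142 mm high). Origin on the table under the middle hook's saddle; x points away from the robot, z up. Saddles are 148 mm above the table.
- hook1 (a point): Double hook 1: point on the saddle, midway between the prongs, under a hanging handle's middle; axes as the stand. Two prongs 10 mm thick, centred 41 mm either side in y, 72 mm free between. Handle lies from x -10 to +7 mm. Tip in front (x -22 to -10 mm) rises 30 mm; its nose overhangs the handle back to x = +4 mm, 20 to 30 mm above the point. Arm below the saddle 12 mm thick.
- hook2 (a point): Double hook 2, point and shape as hook1. A handle cannot go straight up, the nose stops it: push it in +x until its front face is past the nose (centre at x = +16 mm; not over +22), pressing the keeper back, lift it there by 42 mm (under 60, or the bridge plate strikes the arms from below), then draw it out to -x by 125 mm, when the disc is clear of the hook.
- hook3 (a point): Double hook 3, the same as hook1 and hook2.
- keeper1 (a joint): Sprung safety keeper of hook 1, rad: a pair of brass-coloured upright flaps just outside the prongs, front face at x = +7 mm, hinged 22 mm below the saddle. 0 = closed; grows as it is pressed to +x, about 0.6 with the handle pushed clear of the nose; stop at 1.0. Springs shut; 3 to 5 N at the handle opens it.
- keeper2 (a joint): Sprung safety keeper of hook 2, rad: a pair of brass-coloured upright flaps just outside the prongs, front face at x = +7 mm, hinged 22 mm below the saddle. 0 = closed; grows as it is pressed to +x, about 0.6 with the handle pushed clear of the nose; stop at 1.0. Springs shut; 3 to 5 N at the handle opens it.
- keeper3 (a joint): Sprung safety keeper of hook 3, rad: a pair of brass-coloured upright flaps just outside the prongs, front face at x = +7 mm, hinged 22 mm below the saddle. 0 = closed; grows as it is pressed to +x, about 0.6 with the handle pushed clear of the nose; stop at 1.0. Springs shut; 3 to 5 N at the handle opens it.
- tray: Fixed aluminium tray, 172 (x) x 342 (y) x 36 mm high, walls and floor 6 mm, with two 6 mm cross walls as high as the rim making three bays in a row along y, each 160 x 106 mm inside. Origin under its centre; z up. Yellow pivot post at its +y end (y = 187 to 213 mm, 175 mm high), yellow rest post at its -y end (y = -190 to -204, 164 mm high).
- bay1 (a point): Middle of the floor of the bay at the tray's -y end, 6 mm above the table; axes as the tray. A lifter may stand in a bay with its handle along the tray's x.
- bay2 (a point): Middle of the floor of the middle bay, as bay1.
- bay3 (a point): Middle of the floor of the bay at the tray's +y end (next to the bar's pivot), as bay1.
- bar_pivot (a point): Hinge axis of the retaining bar, along the tray's x, 200 mm to +y of the tray's centre and 158 mm above the table; axes as the tray.
- bar_grip (a point): Grip point of the bar's black cross handle: a round bar 20 mm thick sticking out level from the bar, 170 mm from the pivot, along the tray's -x; point 70 mm from the bar's centre line, handle end at 113 mm. Shut, the aluminium bar (16 x 16 mm, reaching 395 mm from the pivot) lies level over the tray's centre line, pointing to -y, 158 mm above the table, above the lifters' handles (tops at 136).
- bar (a joint): Retaining bar, rad: 0 = shut and level, grows as the free end rises, 1.6 = fully open, standing upright against its stop. A steel counterweight (56 mm) sits 85 mm from the pivot, 100 degrees ahead of the bar. Below about 0.7 rad the bar falls shut, above it it falls open and stays; damped, about 2 N at the cross handle to lift it or to push it back.
- lifter1_mid (a point): Glass suction lifter, rigid, stands by itself on its disc, z up; 130 mm tall, 0.27-0.49 kg. Point: on the centre line, half-way up (65 mm above the underside). Black disc 72 mm across, hub, bridge plate 140 mm long 30-38 mm up, stiff black bow handle: cross-bar along its own y, 140 long, 14 thick (x), 12 tall, centre 59 mm above this point. Hangs on hook1, its y along the stand's y. May be absent.
- lifter2_mid (a point): Lifter on hook2, the same as lifter1. The handle's uprights (10 mm) have inner faces 60 mm either side of its centre; the window between bridge plate and cross-bar is 80 mm high. Point half-way up on the centre line. May be absent.
- lifter3_mid (a point): Lifter on hook3, the same as lifter1 and lifter2. Point half-way up on the centre line. May be absent.
- carton: Open cardboard carton, 120 x 160 x 80 mm; bystander. Origin at the centre of its underside.
- offcut: Timber offcut lying flat, 90 x 200 x 32 mm; bystander. Origin at the centre of its underside.
- cartridge: White cartridge standing upright, 52 mm across, 200 mm tall; bystander. Origin at the centre of its underside.

How it is judged:
By the outcome, as a careful person would: the job done as asked, in the order asked, and still so for the second after the job is handed in, with the robot touching nothing.
Of lifter1, lifter2, lifter3 only 2 to 3 are there at a start; the rules pass over those that are not, and their reading is None.
At some moment in a run one of lifter1, lifter2, lifter3 may be knocked a few centimetres aside while the robot is not near it.
It also fails if it takes over 208 s, if anything falls off the work surface, if the arm or the gripper's body presses on something with over 40 N, if the wrist force passes 120 N, or if a joint passes its speed limit or range.

### The arm

A 7-joint arm with a two-finger parallel gripper is mounted at the origin on the work surface. World frame = base frame: x ahead of the robot, y to its left, z up, the work surface at z = 0. Lengths are in m, angles in rad, forces in N, time in s.
With the tool pointing down it reaches from about 0.4 to 0.925 m from the base axis. Payload 5.6 kg.
Tool frame: the origin (TCP) lies at the very end of the fingers, on their centre line; the grasp point (between the pads) lies 19 mm behind it; x points along the fingers, y is the direction in which the jaws open and shut, and the axes are right-handed (so a half turn about x gives the same grasp; the last joint's range is limited). The gripper opens to 85 mm and grips with 20 to 120 N. Pads are 22 mm wide; open, the fingers measure 114 mm over their backs; the gripper's body (76 mm by 85 mm) begins 54 mm behind the grasp point. The pads swing forward as they close: fully open they stand 13 mm farther back than shut.
Start: joints at [1.214, 0.468, -0.012, 1.603, 0.006, 1.071, -0.056], TCP at [0.201, -0.618, 0.231] pointing down, gripper open.
Joint ranges: [-2.53, 2.53], [-0.31, 2.02], [-1.57, 1.55], [0.28, 2.44], [-1.29, 4.43], [0.15, 1.84], [-2.92, 2.92]. Speed limits (rad/s): [2.57, 2.57, 3.14, 3.14, 3.14, 3.14, 3.14].

### API

Orientations are given as [roll, pitch, yaw] about the fixed x, y, z axes, in that order (R = Rz(yaw) Ry(pitch) Rx(roll)).
In Python, from cell import arm, jaws, imaging, sign_off gives the robot as it stands. The module is installed in compiled form; this text tells all that it offers. Calls block until the motion is done:
- arm.goto(position, orientation): joint-space move of the TCP to a pose.
- arm.move_straight(position, orientation=None, velocity=0.15, guard=None): straight line of the TCP; orientation=None keeps the orientation; velocity is the mean speed in m/s. With guard (N) it stops when the force on the tool has changed by that much, and returns True; else False.
- arm.set_joints(angles): joint-space move.
- jaws.grip(opening, force=None): finger opening in m; force is the grip in N (None keeps the last); returns when the fingers have stopped.
- arm.wait(seconds).
- arm.ik(position, orientation): joint angles nearest the present ones, or None.
- imaging.grab_frame(name): name is "scene" or "top" or "wrist"; returns a dict with "color" (420x560x3 uint8, red, green, blue), "vertical_fov" (degrees; the focal length in pixels is half the picture's height over the tangent of half this angle, whatever the lens; pixels are square), "cx", "cy" (the principal point, pixels), "cam_to_world" (4x4, takes a point from camera to world coordinates). Camera axes: x right, y up, looking along -z (the intrinsics and any distortion apply to the point x, -y, -z); pixel columns grow to the right and rows downward; lengths in m; the calibration is good to about 2 mm. A picture is of the moment at which its call begins. There is no depth.
A pose or a line that the arm cannot do raises arm.PlanningError and nothing moves.
- sign_off(): hands the job in, once; it reports no verdict.
Trained networks look in the newest picture that a camera, given by its name, has taken for a name from the list of things; names that differ only in an ending like _2 or _b are one class to them, and where a whole thing is asked for, a point or a joint stands for the part that bears it (a point fixed in the world has none). Each returns a list of dicts, best first, with "p" (0 to 1); they miss things now and then, are a little off and sometimes report something else, mostly with a low value. They report only what shows in the picture. A call takes as long as a camera call.
- imaging.find_in(camera, thing): "location" ([x, y, z] in m, in the coordinates of the camera as it stood for that picture, good to about 4 mm: the middle of the surface that is visible of it).
- imaging.cut_out(camera, thing): "region" (420x560 bool, what is visible of it).
- imaging.landmark_of(camera, thing): "location" ([x, y, z] in m, in the coordinates of the camera as it stood for that picture, good to about 4 mm: a listed point, or the origin of a listed thing).
Readings, each from a call of its own:
- arm.get_t(): time.
- arm.get_joints(): joint angles.
- arm.get_dq(): joint speeds.
- arm.get_joint_torque(): joint torques, N m.
- arm.get_position(): TCP position.
- arm.get_tcp_rot(): TCP orientation.
- arm.get_ft_force(): force on the tool from outside, world axes, zero at the start.
- arm.get_wrist_torque(): the same for the moment, N m.
- arm.get_width(): finger opening in m.
Only numpy, scipy, OpenCV 4.12 (cv2) and the standard library are available. Lean on these libraries where they do the work, as an engineer would, in place of code of your own. Each camera call takes 0.05 s, during which the arm holds its last target.

## Working session

There is one attempt and no reset: what is moved stays moved. The work goes in short steps, each a Python script; the robot and the scene stay as the last script left them, time stands still between calls to the robot, and variables do not carry over. Pictures are saved under pics/ and viewed, and the job is handed in when it is done.

```bash
mkdir -p pics
cat > h.py <<'E'
import numpy as np, cv2
from cell import arm, jaws, imaging, sign_off
def snap(cam,fn):
    f=imaging.grab_frame(cam); cv2.imwrite('pics/'+fn,f['color'][:,:,::-1]); return f
def lm(cam,f,thing,n=2,fun='landmark_of'):
    out=[]
    for d in getattr(imaging,fun)(cam,thing)[:n]:
        p=f['cam_to_world']@np.r_[d['location'],1]; out.append((round(d['p'],2),np.round(p[:3],4)))
    return out
E
python3 - <<'E'
from h import *
for c in ['scene','top','wrist']:
    f=snap(c,c+'0.png'); print(c,f['vertical_fov'],f['cx'],f['cy'],np.round(f['cam_to_world'],3).tolist())
    if c!='wrist':
        for t in ['stand','tray','hook1','hook2','hook3','bay1','bay2','bay3','bar_pivot','bar_grip','lifter1_mid','lifter2_mid','lifter3_mid','carton','offcut','cartridge']:
            print(t,lm(c,f,t,3))
print(arm.get_t(),arm.get_position(),arm.get_tcp_rot())
E
```

```text
scene 45.06718947896378 285.93331310494494 213.50147309831385 [[-0.548, -0.68, 0.486, 1.25], [0.836, -0.451, 0.311, 0.477], [0.008, 0.577, 0.817, 1.246], [0.0, 0.0, 0.0, 1.0]]
stand [(0.7, array([ 0.5449, -0.2456,  0.0019]))]
tray [(0.88, array([ 0.4974,  0.2694, -0.0022])), (0.59, array([ 0.5432, -0.2473,  0.0015]))]
hook1 [(0.91, array([ 0.6463, -0.125 ,  0.1485])), (0.81, array([ 0.4376, -0.3617,  0.1475])), (0.75, array([ 0.5457, -0.2425,  0.1454]))]
hook2 [(0.91, array([ 0.6463, -0.125 ,  0.1485])), (0.81, array([ 0.4376, -0.3617,  0.1475])), (0.75, array([ 0.5457, -0.2425,  0.1454]))]
hook3 [(0.91, array([ 0.6463, -0.125 ,  0.1485])), (0.81, array([ 0.4376, -0.3617,  0.1475])), (0.75, array([ 0.5457, -0.2425,  0.1454]))]
bay1 [(0.92, array([0.4979, 0.2724, 0.0082])), (0.9, array([0.4493, 0.3684, 0.004 ])), (0.6, array([0.5493, 0.1717, 0.0054]))]
bay2 [(0.92, array([0.4979, 0.2724, 0.0082])), (0.9, array([0.4493, 0.3684, 0.004 ])), (0.6, array([0.5493, 0.1717, 0.0054]))]
bay3 [(0.92, array([0.4979, 0.2724, 0.0082])), (0.9, array([0.4493, 0.3684, 0.004 ])), (0.6, array([0.5493, 0
[... 1664 characters left out ...]
16, 0.2624, 0.1601]))]
lifter1_mid [(0.81, array([ 0.4348, -0.3645,  0.0971]))]
lifter2_mid [(0.95, array([ 0.5393, -0.2419,  0.0945])), (0.72, array([ 0.5449, -0.2437,  0.1466])), (0.55, array([0.4976, 0.2718, 0.0114]))]
lifter3_mid [(0.69, array([ 0.641 , -0.1179,  0.0925]))]
carton [(0.74, array([7.616e-01, 2.029e-01, 6.000e-04]))]
offcut [(0.63, array([ 0.3599, -0.0791, -0.001 ]))]
cartridge [(0.61, array([0.7699, 0.0266, 0.0033]))]
wrist 71.33753132202912 276.47810752413733 209.70574428617715 [[0.308, 0.905, 0.294, 0.277], [-0.951, 0.293, 0.094, -0.593], [-0.001, -0.308, 0.951, 0.375], [0.0, 0.0, 0.0, 1.0]]
1.75 [ 0.20059946 -0.61829399  0.2312966 ] [ 1.07653696  1.57069801 -1.75132577]
```

View pics/scene0.png

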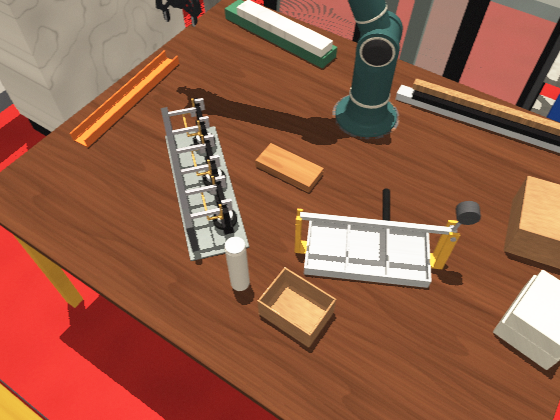

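View pics/top0.png

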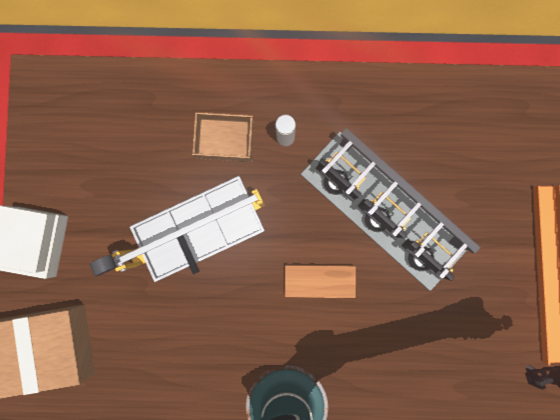

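Three lifters are hanging on the hooks. The stand runs from about (430,255) to (335,160) in the top picture. The bar is shut over the empty tray and its handle is at about (188,255). Next I'll check reachability and take a wrist view over the bar handle.

```bash
cat >> h.py <<'E'
from scipy.spatial.transform import Rotation as Ro
def down(phi):
    c,s=np.cos(phi),np.sin(phi)
    R=np.array([[0,c,s],[0,s,-c],[-1,0,0]])
    return Ro.from_matrix(R).as_euler('xyz')
TC=np.array([0.4995,0.2700,0]); TY=np.radians(26.2)   # tray
SC=np.array([0.5413,-0.2430,0]); SY=np.radians(48.6-90) # stand
def fr(C,a,p):
    c,s=np.cos(a),np.sin(a); return np.array([C[0]+c*p[0]-s*p[1],C[1]+s*p[0]+c*p[1],p[2]])
def tray(x,y,z): return fr(TC,TY,(x,y,z))
def stand(x,y,z): return fr(SC,SY,(x,y,z))
G=0.019
E
python3 - <<'E'
import warnings; warnings.filterwarnings('ignore')
from h import *
for k in (90,-90):
    o=down(TY+np.radians(k))
    for p in [tray(-75,0,0)*0+tray(-.075,.03,.139),tray(-.075,.2,.309),tray(0,-.112,.111),tray(0,0,.111),tray(0,.112,.111),tray(0,.112,.25)]:
        q=arm.ik(p,o); print('tray',k,None if q is None else np.round(q,2))
for k in (0,180):
    o=down(SY+np.radians(k))
    for y in (-.16,0,.16):
      for p in [stand(-.0015,y,.135),stand(.0165,y,.177),stand(-.109,y,.26)]:
        q=arm.ik(p,o); print('stand',k,y,None if q is None else np.round(q,2))
o=down(TY+np.pi/2)
arm.goto(tray(-.075,.03,.28),o)
f=snap('wrist','w1.png'); print(lm('wrist',f,'bar_grip'),lm('wrist',f,'bar_pivot'),lm('wrist',f,'bay2',3))
print(arm.get_t(),arm.get_joints(),arm.get_ft_force())
E
```

```text
tray 90 [ 0.23  0.62 -1.1   2.    0.69  0.95  0.79]
tray 90 [ 0.01  0.54 -1.31  1.73  0.54  1.3   0.61]
tray 90 [ 0.42  0.83 -1.11  1.83  0.86  1.06  0.99]
tray 90 [ 0.23  0.82 -1.11  1.85  0.85  1.05  0.79]
tray 90 [ 0.02  0.84 -1.11  1.81  0.86  1.07  0.6 ]
tray 90 [ 0.04  0.6  -1.1   1.7   0.57  1.2   0.82]
tray -90 [ 0.09  0.51 -0.89  2.01  0.52  0.86 -2.2 ]
tray -90 [-0.74  0.22 -0.23  1.77  0.06  1.15 -2.11]
tray -90 [ 0.17  0.61 -0.7   1.85  0.51  0.87 -1.89]
tray -90 [-0.01  0.61 -0.72  1.86  0.52  0.86 -2.1 ]
tray -90 [-0.04  0.76 -0.99  1.82  0.76  1.   -2.46]
tray -90 [-0.56  0.35 -0.23  1.74  0.09  1.06 -1.94]
stand 0 -0.16 [ 0.81  0.46 -0.22  1.88  0.13  0.82 -0.2 ]
stand 0 -0.16 [ 0.81  0.43 -0.22  1.81  0.12  0.91 -0.18]
stand 0 -0.16 [ 0.88  0.13 -0.28  2.01  0.04  1.02 -0.15]
stand 0 0 [ 0.6   0.51 -0.3   1.81  0.2   0.85 -0.52]
stand 0 0 [ 0.6   0.48 -0.29  1.74  0.17  0.95 -0.49]
stand 0 0 [ 0.66  0.2  -0.42  1.93  0.09  1.03 -0.52]
stand 0 0.16 [ 0.45  0.63 -0.45  1.63  0.32  0.95 -0.83]
stand 0 0.16 [ 0.45  0.61 -0.43  1.57  0.28  1.03 -0.78]
stand 0 0.16 [ 0.47 
[... 201 characters left out ...]
41  1.1   2.66]
stand 180 0 [ 1.21  0.98 -1.33  1.77  1.01  1.26  2.02]
stand 180 0 [ 1.2   0.92 -1.33  1.7   0.93  1.3   2.09]
stand 180 0 [ 1.31  0.49 -1.3   1.9   0.51  1.15  2.24]
stand 180 0.16 [ 0.9   1.07 -1.33  1.6   1.06  1.35  1.83]
stand 180 0.16 [ 0.89  1.02 -1.33  1.53  1.    1.39  1.9 ]
stand 180 0.16 [ 0.93  0.69 -1.32  1.73  0.7   1.29  1.87]
[(0.69, array([0.4272, 0.2653, 0.1612]))] [(0.96, array([0.4111, 0.4503, 0.16  ]))] [(0.79, array([0.4492, 0.3702, 0.0069])), (0.71, array([0.5524, 0.1711, 0.0036])), (0.58, array([0.5018, 0.2709, 0.0111]))]
5.1333 [ 0.28402938  0.34775583 -1.0946467   1.86897758  0.34127403  1.13138129
  1.09226396] [ 0.53955555 -0.93437784  0.23272311]
```

```bash
ls pics
```

```text
scene0.png
top0.png
w1.png
wrist0.png
```

View pics/w1.png

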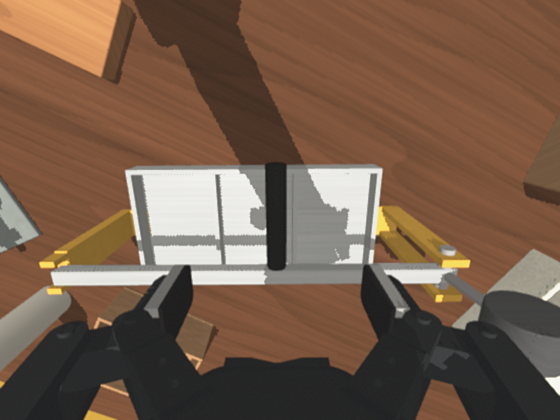

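Run:
```python
from h import *
f=snap('scene','s1.png')
```

```text
(no output)
```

View pics/s1.png

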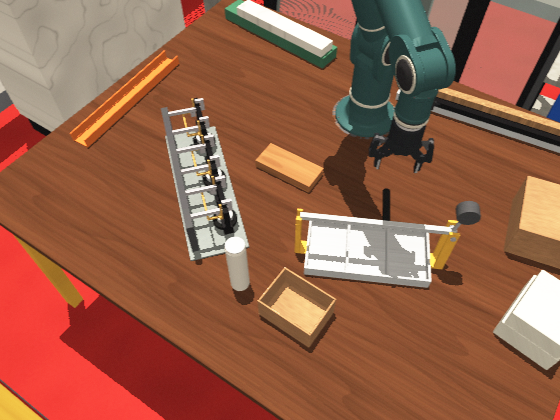

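The handle (column 277) lies centred between the fingers, and the tray edges sit square in the picture, so the tray frame is good. Now I'll go down, grip and swing the bar.

Run:
```python
from h import *
o=down(TY+np.pi/2)
jaws.grip(0.06)
f0=np.array(arm.get_ft_force())
print(arm.move_straight(tray(-.075,.03,.139),o,guard=15), arm.get_position())
ty=np.array([-np.sin(TY),np.cos(TY),0])
f0=np.array(arm.get_ft_force())
jaws.grip(0.0,20); f1=np.array(arm.get_ft_force())
print(arm.get_width(),f0,f1,'dy',(f1-f0)@ty,(f1-f0)[2],arm.get_t())
```

```text
False [0.41942263 0.26431189 0.1397581 ]
0.019020446739795367 [ 0.14940862 -0.37271634  0.80631501] [ 0.75677336 -5.41678584  5.40270018] dy -4.7939886683351585 4.596385175443846 7.0917<sys>:0: UserWarning: Gimbal lock detected. Setting third angle to zero since it is not possible to uniquely determine all angles.
```

```bash
sed -i '1i import warnings; warnings.filterwarnings("ignore")' h.py
python3 - <<'E'
from h import *
o=down(TY+np.pi/2); ty=np.array([-np.sin(TY),np.cos(TY),0])
off=-0.001
for th in np.arange(0.08,1.53,0.09):
    y=.2-.17*np.cos(th)+off; z=.158+.17*np.sin(th)-G
    arm.move_straight(tray(-.075,y,z),o,velocity=0.08,guard=45)
    f=np.array(arm.get_ft_force()); print(round(th,2),'fy',round(f@ty,1),'fz',round(f[2],1),'fx',round(f@[np.cos(TY),np.sin(TY),0],1))
print(arm.get_position(),arm.get_width(),arm.get_t())
snap('top','t2.png'); snap('scene','s2.png')
E
```

```text
0.08 fy -3.9 fz -1.9 fx 1.6
0.17 fy -5.6 fz -1.4 fx 1.7
0.26 fy -6.7 fz -0.6 fx 1.6
0.35 fy -6.9 fz 0.5 fx 2.2
0.44 fy -9.9 fz 3.0 fx 0.5
0.53 fy -12.2 fz 5.1 fx -0.3
0.62 fy -13.5 fz 8.7 fx -2.7
0.71 fy -17.5 fz 12.3 fx -3.8
0.8 fy -21.5 fz 17.6 fx -5.6
0.89 fy -21.9 fz 23.4 fx -6.7
0.98 fy -18.7 fz 27.3 fx -8.9
1.07 fy -15.3 fz 28.5 fx -7.8
1.16 fy -9.2 fz 26.2 fx -5.5
1.25 fy -4.3 fz 19.8 fx -2.9
1.34 fy -1.1 fz 12.7 fx 0.2
1.43 fy -0.1 fz 7.7 fx 0.7
1.52 fy 0.9 fz 6.3 fx 2.4
[0.34780145 0.40873686 0.3093468 ] 0.019076842228635926 12.875
```

View pics/s2.png

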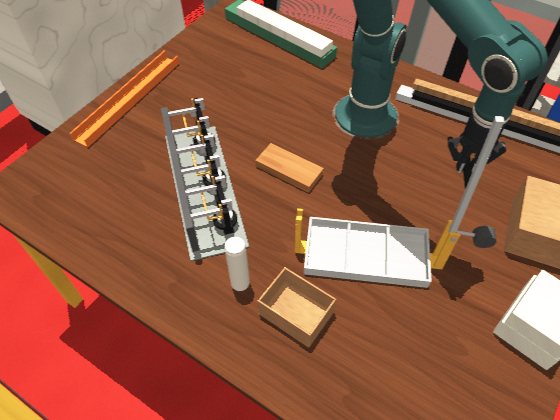

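The bar stands upright, with its top at about (497,122). Now I'll release it, retreat, and look at hook3 with the wrist camera.

Run:
```python
from h import *
o=down(TY+np.pi/2)
jaws.grip(0.055); p=np.array(arm.get_position())
arm.move_straight(p+[0,0,.11],o,velocity=.2)
arm.move_straight(tray(-.10,-.05,p[2]+.11),o,velocity=.3)
f=snap('top','t3.png');print(lm('top',f,'bar_grip'),lm('top',f,'bar_pivot'))
arm.goto(stand(-.04,0,.33),down(SY)); jaws.grip(.085)
print(np.round(arm.get_joints(),2))
f=snap('wrist','w3.png')
for t in ['hook1','lifter1_mid','stand']: print(t,lm('wrist',f,t,4))
f=snap('scene','s3.png')
for t in ['hook1','lifter1_mid','stand']: print(t,lm('scene',f,t,4))
print(arm.get_t())
```

```text
[(0.81, array([0.3433, 0.4228, 0.3286])), (0.26, array([ 0.4351, -0.3597,  0.1486]))] [(0.65, array([ 0.502 ,  0.2679, -0.0017])), (0.57, array([0.413 , 0.4502, 0.1623]))]
[ 0.89  0.3  -0.68  1.69  0.2   1.23 -0.55]
hook1 [(0.97, array([ 0.4402, -0.3631,  0.1496])), (0.75, array([ 0.5407, -0.2393,  0.1492])), (0.7, array([ 0.6472, -0.1208,  0.15  ]))]
lifter1_mid [(0.61, array([ 0.4356, -0.3637,  0.0944]))]
stand [(0.66, array([ 0.5396, -0.2404,  0.0046])), (0.29, array([ 0.4362, -0.3602,  0.0945]))]
hook1 [(0.78, array([ 0.5435, -0.235 ,  0.1491])), (0.68, array([ 0.6474, -0.125 ,  0.1457])), (0.65, array([ 0.4374, -0.3619,  0.1456]))]
lifter1_mid [(0.8, array([ 0.4342, -0.3681,  0.0907]))]
stand [(0.72, array([ 0.5458, -0.244 ,  0.0014])), (0.72, array([ 0.4343, -0.3696,  0.0929]))]
17.7833
```

View pics/w3.png

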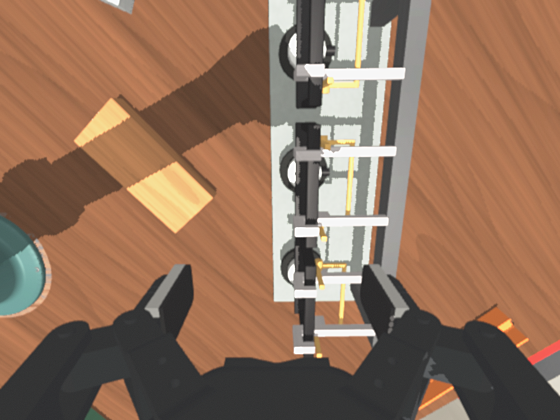

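View pics/s3.png

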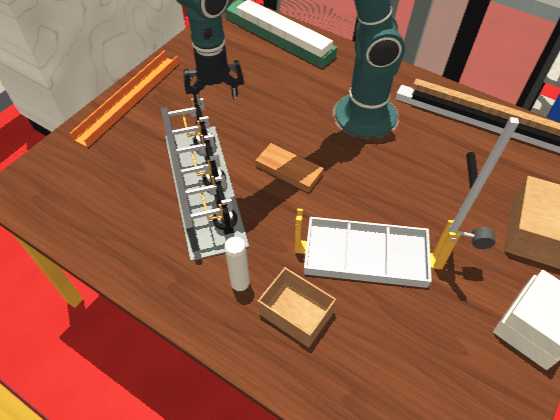

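The bar stands open by itself, with its handle now at about (473,170). All three lifters still hang in a row. I'll take lifter 3 first.

```bash
cat >> h.py <<'E'
SC=np.array([0.5422,-0.2422,0]); SY=np.radians(-41.2)
SX=np.array([np.cos(SY),np.sin(SY),0]); OS=down(SY)
def F(): return np.array(arm.get_ft_force())
def grab(y):
    jaws.grip(.07)
    arm.goto(stand(-.0015,y,.26),OS)
    print('down guard',arm.move_straight(stand(-.0015,y,.135),OS,velocity=.1,guard=12))
    f0=F(); jaws.grip(0.0,70); f1=F(); print('w',arm.get_width(),'dF',np.round(f1-f0,1),'fx',round((f1-f0)@SX,1))
    hit=arm.move_straight(stand(-.0095,y,.135),OS,velocity=.02,guard=8)
    p=np.array(arm.get_position()); 
    xs=(p-stand(0,y,.135))@SX; print('tip contact',hit,'x',round(xs,4),'F',np.round(F()-f0,1),arm.get_t())
    return xs
E
python3 - <<'E'
from h import *
grab(.16); snap('wrist','w4.png')
E
```

```text
down guard False
w 0.012800631381585194 dF [-1.5 -0.4  3.1] fx -0.9
tip contact True x -0.0033 F [ 0.3 -0.   3.1] 21.0833
```

View pics/w4.png

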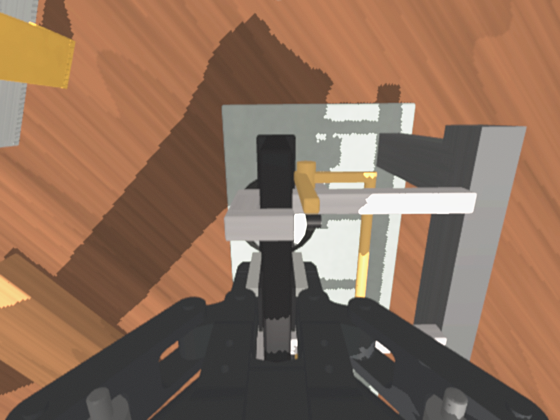

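Gripped. The tip contact at x = −3.3 mm against an expected −3 confirms the stand frame. Next: push, lift, draw out, carry and place.

```bash
cat >> h.py <<'E'
OT=down(TY-np.pi/2)
def unhook(y,x0,top=.31):
    d=x0+.003  # frame correction
    f0=F()
    print('push',arm.move_straight(stand(.0165+d,y,.1355),OS,velocity=.03,guard=25),np.round(F()-f0,1))
    xs=(np.array(arm.get_position())-stand(0,y,0))@SX-d; print('handle x',round(xs,4)); assert .013<xs<.021
    print('lift',arm.move_straight(stand(.0165+d,y,.177),OS,velocity=.06,guard=20),np.round(F()-f0,1),arm.get_position()[2])
def drawout(y,x0,top=.31):
    d=x0+.003
    print('out',arm.move_straight(stand(-.115+d,y,.177),OS,velocity=.1,guard=15),np.round(F(),1))
    arm.move_straight(stand(-.115+d,y,top),OS,velocity=.2)
E
python3 - <<'E'
from h import *
unhook(.16,-.0033); print(arm.get_t()); snap('wrist','w5.png'); snap('scene','s5.png')
E
```

```text
push False [-8.2  4.8  5.5]
handle x 0.0126Traceback (most recent call last):
  File "<stdin>", line 2, in <module>
  File "h.py", line 40, in unhook
    xs=(np.array(arm.get_position())-stand(0,y,0))@SX-d; print('handle x',round(xs,4)); assert .013<xs<.021
                                                                                               ^^^^^^^^^^^^
AssertionError
```

The arm yields about 4 mm to the keeper spring, so I'll command a bit further.

```bash
sed -i 's/stand(.0165+d,y/stand(.0195+d,y/g; s/assert .013/assert .012/' h.py
python3 - <<'E'
from h import *
unhook(.16,-.0033); print(arm.get_t()); snap('wrist','w5.png'); snap('scene','s5.png')
print((np.array(arm.get_position())-stand(0,.16,0))@SX)
E
```

```text
push False [0.5 0.6 0.1]
handle x 0.0153
lift False [  7.2  -5.5 -12.3] 0.17681010091217153
23.025
0.01907812710914635
```

View pics/s5.png

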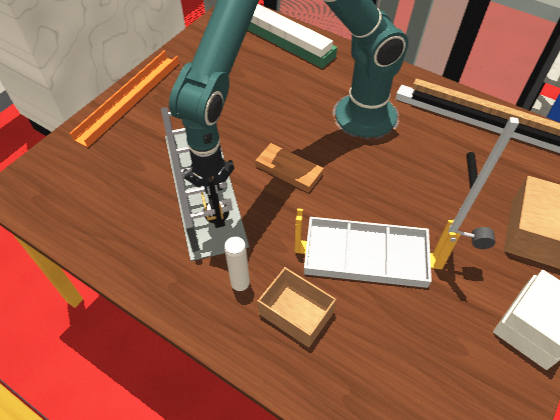

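View pics/w5.png

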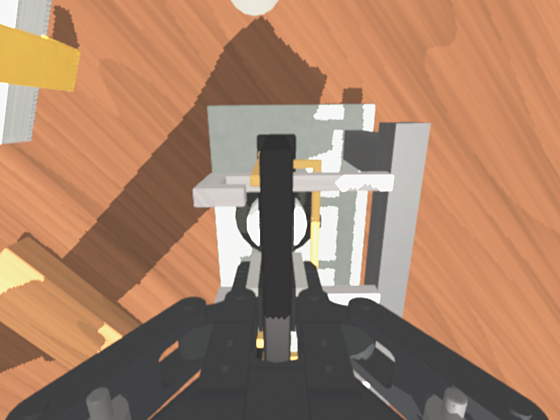

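It's lifted clear of the nose. Now I'll draw it out and carry it to bay 3.

```bash
cat >> h.py <<'E'
def carry(by,top=.31,dx=0.):
    arm.move_straight(tray(dx,by,top),OT,velocity=.22)
    print('j',np.round(arm.get_joints(),2),arm.get_t())
def place(by,dx=0.):
    print('desc',arm.move_straight(tray(dx,by,.125),OT,velocity=.12,guard=15))
    f0=F(); h=arm.move_straight(tray(dx,by,.104),OT,velocity=.02,guard=5); print('touch',h,np.round(arm.get_position(),4),np.round(F()-f0,1))
E
python3 - <<'E'
from h import *
drawout(.16,-.0033); snap('scene','s6.png'); carry(.106); snap('wrist','w6.png');snap('scene','s6b.png')
E
```

```text
out False [ 0.6  0.2 -4.5]
j [-0.12  0.4  -0.81  1.65  0.31  1.23 -2.11] 27.5667
```

View pics/s6b.png

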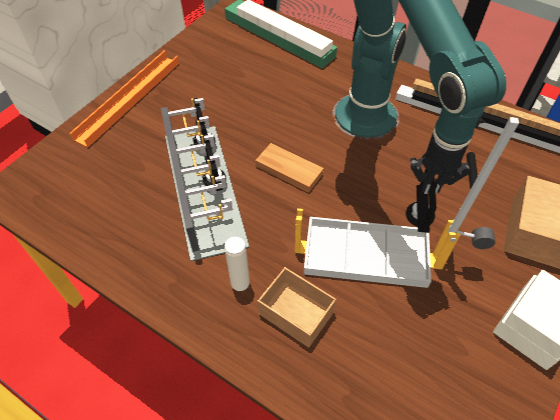

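View pics/w6.png

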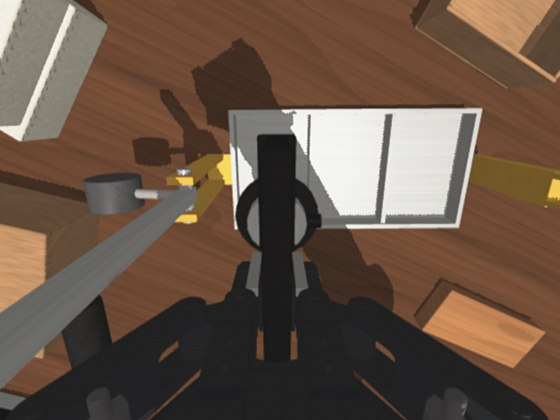

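Run:
```python
from h import *
place(.106); snap('scene','s7.png'); f=snap('wrist','w7.png')
print(arm.get_t())
```

```text
desc False
touch True [0.4527 0.3651 0.1113] [0.1 0.2 8.6]
30.1667
```

View pics/s7.png

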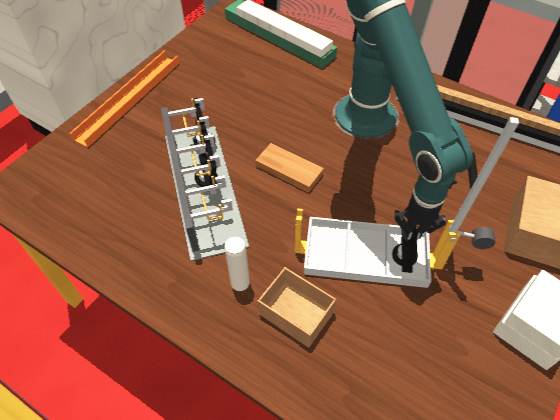

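View pics/w7.png

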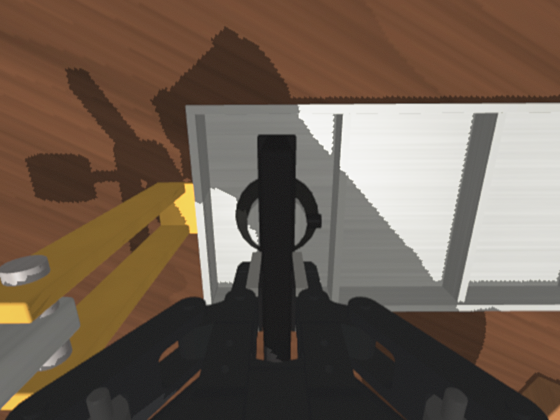

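The disc is on the floor inside bay 3 (touch at z = 0.1113 against 0.111 expected). Now I'll release it and go for lifter 2.

```bash
cat >> h.py <<'E'
def release(by,dx=0.,up=.31):
    jaws.grip(.05)
    arm.move_straight(tray(dx,by,.14),OT,velocity=.08); arm.move_straight(tray(dx,by,up),OT,velocity=.2)
E
python3 - <<'E'
from h import *
release(.106)
arm.move_straight(stand(-.10,.05,.31),OS,velocity=.25)
f=snap('top','t8.png')
for t in ['lifter1_mid','hook1']: print(t,lm('top',f,t,5))
s=snap('scene','s8.png')
for t in ['lifter1_mid']: print(t,lm('scene',s,t,5))
print(arm.get_t())
E
```

```text
lifter1_mid [(0.71, array([ 0.4379, -0.3624,  0.0957])), (0.67, array([0.4101, 0.4497, 0.1589]))]
hook1 [(0.79, array([ 0.4337, -0.3614,  0.146 ])), (0.79, array([ 0.5429, -0.2461,  0.1445])), (0.66, array([ 0.6462, -0.1206,  0.1439]))]
lifter1_mid [(0.81, array([ 0.4348, -0.3676,  0.0942]))]
34.5583
```

View pics/t8.png

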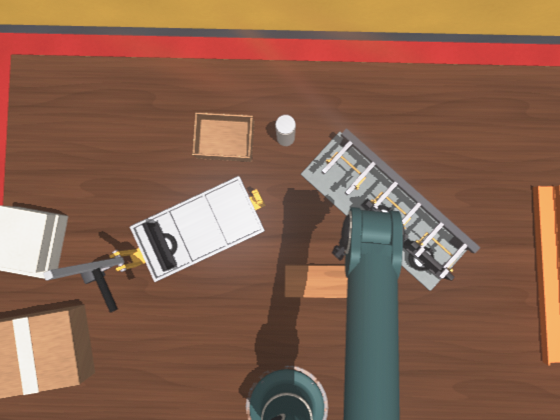

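View pics/s8.png

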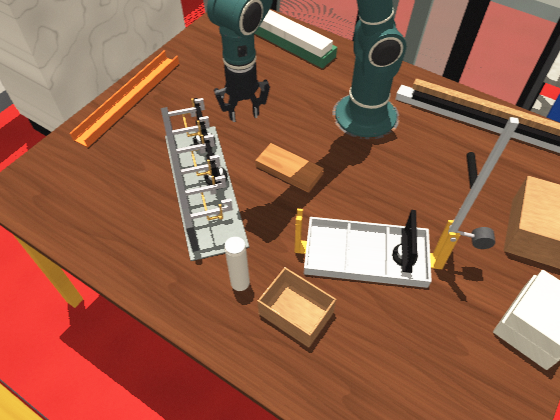

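Lifter 3 stands in bay 3 (top view about (160,245)), and lifters 1 and 2 still hang. Lifter 2 next.

Run:
```python
from h import *
x0=grab(0); assert abs(x0+.003)<.004 and arm.get_width()>.008
unhook(0,x0); drawout(0,x0); print(arm.get_width()); carry(0)
snap('scene','s9.png'); snap('wrist','w9.png')
```

```text
down guard False
w 0.012677737894952775 dF [ 1.  -0.4  2.9] fx 1.0
tip contact True x -0.0018 F [ 1.5 -0.4  2.4] 37.65
push False [-9.8  6.6  8.5]
handle x 0.0151
lift False [-1.   0.  -6.8] 0.17686267022887478
out False [-0.2 -0.2 -4.2]
0.012777012459007094
j [ 0.09  0.38 -0.82  1.68  0.29  1.21 -1.92] 43.8583
```

View pics/s9.png

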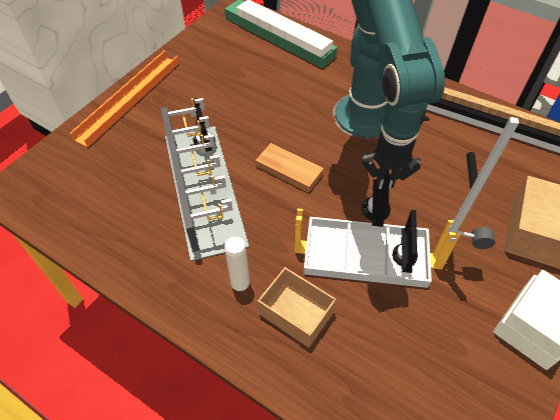

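View pics/w9.png

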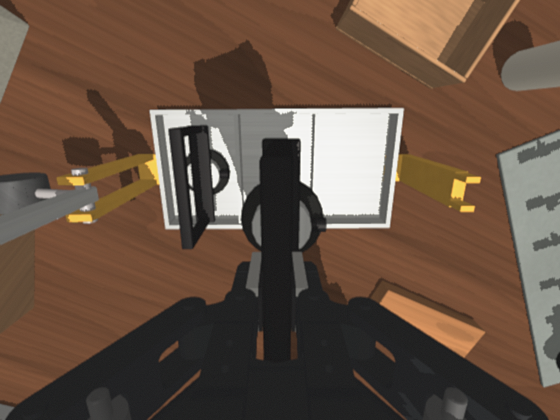

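Run:
```python
from h import *
place(0); snap('wrist','w10.png'); release(0)
arm.move_straight(stand(-.10,-.08,.31),OS,velocity=.25)
f=snap('top','t10.png')
for t in ['lifter1_mid','hook1']: print(t,lm('top',f,t,5))
s=snap('scene','s10.png')
for t in ['lifter1_mid','lifter2_mid']: print(t,lm('scene',s,t,5))
print(arm.get_t())
```

```text
desc False
touch True [0.5    0.2696 0.1121] [ 1.  -1.8  9.7]
lifter1_mid []
hook1 [(0.98, array([ 0.644 , -0.1202,  0.1458])), (0.97, array([ 0.5403, -0.243 ,  0.1421])), (0.61, array([ 0.4364, -0.3617,  0.15  ]))]
lifter1_mid [(0.6, array([0.4985, 0.2687, 0.008 ]))]
lifter2_mid [(0.84, array([0.4962, 0.2646, 0.0732]))]
50.85
```

View pics/t10.png

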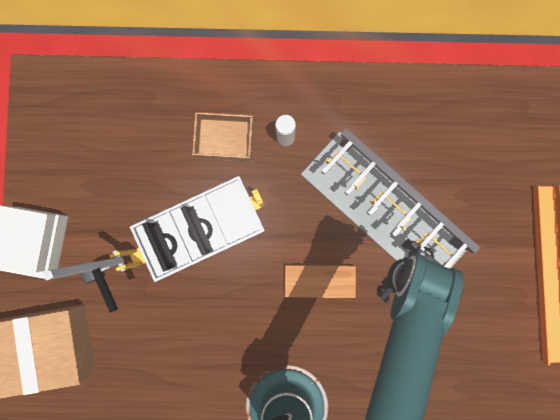

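View pics/s10.png

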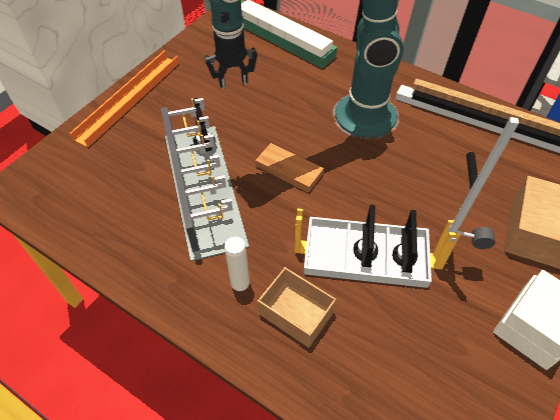

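Both placed lifters stand upright (top view (160,245) and (197,228)). Lifter 1 still hangs at (200,125) in the scene view.

Run:
```python
from h import *
x0=grab(-.16); assert abs(x0+.003)<.004 and arm.get_width()>.008
unhook(-.16,x0); drawout(-.16,x0); print(arm.get_width()); carry(-.112)
snap('scene','s11.png'); snap('wrist','w11.png')
```

```text
down guard False
w 0.012435969510181683 dF [ 2.1 -1.5  1.8] fx 2.6
tip contact True x -0.0004 F [-0.1 -0.2  2.6] 53.9667
push False [-9.1  8.3 12.1]
handle x 0.015
lift True [-2.   2.1 -0.7] 0.13891810027864746
out True [ 2.7 -1.8 -1.6]
-0.0003155167666111899
j [ 0.27  0.39 -0.81  1.66  0.3   1.22 -1.72] 59.2167
```

View pics/s11.png

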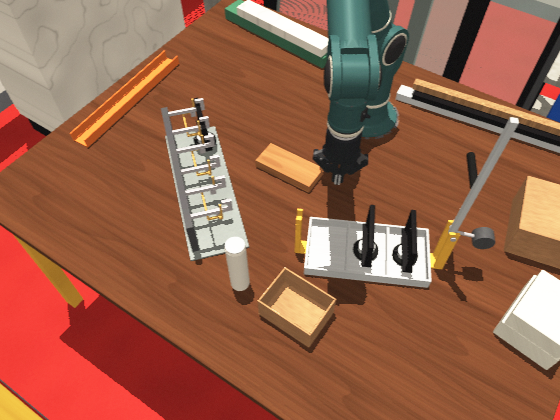

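View pics/w11.png

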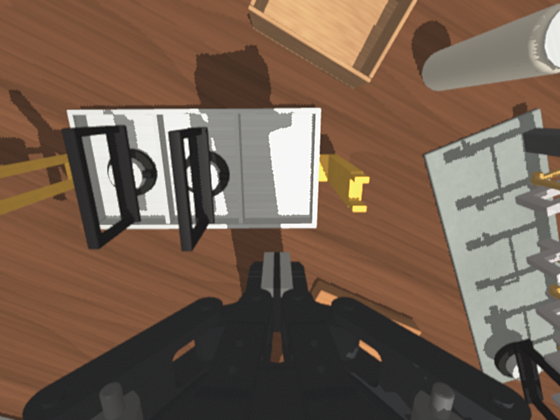

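On lifter 1 the guard stopped the lift, and my script carried on into the draw-out, so the handle slid out of the jaws. It still seems to be on the hook. I'll look before trying again.

Run:
```python
from h import *
arm.move_straight(stand(-.10,-.16,.31),OS,velocity=.25); jaws.grip(.085)
f=snap('wrist','w12.png')
for t in ['lifter1_mid','hook1']: print(t,lm('wrist',f,t,5))
f=snap('top','t12.png')
for t in ['lifter1_mid','hook1']: print(t,lm('top',f,t,5))
f=snap('scene','s12.png')
for t in ['lifter1_mid','hook1','keeper1']: print(t,lm('scene',f,t,5))
im=cv2.imread('pics/s12.png')[80:230,150:300]; cv2.imwrite('pics/s12c.png',cv2.resize(im,None,fx=4,fy=4,interpolation=3))
print(arm.get_t())
```

```text
lifter1_mid [(0.83, array([ 0.4323, -0.3663,  0.0957]))]
hook1 [(0.97, array([ 0.4431, -0.3631,  0.1487])), (0.83, array([ 0.542 , -0.2419,  0.1503]))]
lifter1_mid [(0.92, array([ 0.4347, -0.3622,  0.0961]))]
hook1 [(0.93, array([ 0.6419, -0.1186,  0.1511])), (0.86, array([ 0.5408, -0.2456,  0.1438])), (0.75, array([ 0.4343, -0.3607,  0.1497])), (0.52, array([0.5038, 0.2705, 0.0107]))]
lifter1_mid [(0.72, array([ 0.4331, -0.3677,  0.0925]))]
hook1 [(0.95, array([ 0.4363, -0.3612,  0.149 ])), (0.82, array([ 0.5424, -0.2375,  0.1475])), (0.58, array([ 0.6429, -0.1245,  0.1478]))]Traceback (most recent call last):
  File "<stdin>", line 8, in <module>
  File "h.py", line 8, in lm
    for d in getattr(imaging,fun)(cam,thing)[:n]:
             ~~~~~~~~~~~~~~~~~~~~^^^^^^^^^^^
ValueError: it knows: bar_grip, bar_pivot, bay, carton, cartridge, hook, lifter1_mid, lifter2_mid, lifter3_mid, offcut, stand, tray
```

View pics/w12.png

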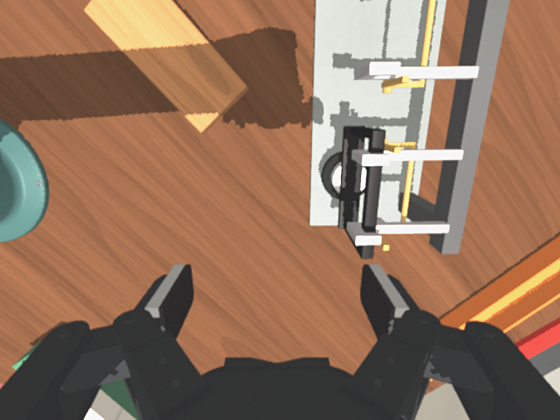

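Lifter 1 still hangs on hook 1 and its keeper is shut (handle at about (372,190) in the wrist view). The three tip contacts show a 0.5° yaw error in my stand frame. The 20 N lift guard tripped on normal load release, so I'll correct both and retry with assertions.

```bash
cat >> h.py <<'E'
SY=np.radians(-40.7); SX=np.array([np.cos(SY),np.sin(SY),0]); OS=down(SY)
E
python3 - <<'E'
from h import *
y=-.16
x0=grab(y); assert abs(x0+.003)<.004 and arm.get_width()>.008
d=min(max(x0+.0025,-.002),.002)
f0=F()
arm.move_straight(stand(-.002+d,y,.1365),OS,velocity=.03)
g=arm.move_straight(stand(.0195+d,y,.1375),OS,velocity=.03,guard=25)
xs=(np.array(arm.get_position())-stand(0,y,0))@SX-d; print('push',g,round(xs,4),np.round(F()-f0,1)); assert not g and .013<xs<.021
g=arm.move_straight(stand(.0195+d,y,.178),OS,velocity=.05,guard=35)
print('lift',g,np.round(F()-f0,1),np.round(arm.get_position(),4),arm.get_width(),d,arm.get_t())
snap('scene','s13.png'); snap('wrist','w13.png')
E
```

```text
down guard False
w 0.012764942339676432 dF [-0.1  1.   2.6] fx -0.7
tip contact True x -0.0018 F [1.  0.  1.9] 65.7333
push False 0.0193 [-4.2  3.1 -4.4]
lift False [-0.8  0.1 -4.8] [ 0.453  -0.3766  0.1778] 0.0128841127777396 0.0006534239826885637 67.8083
```

View pics/w13.png

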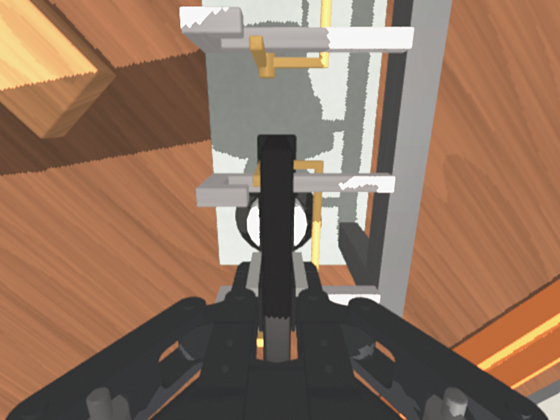

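Lifter 1 is lifted clear, same as the first one was. Drawing it out and placing it.

Run:
```python
from h import *
y=-.16
g=arm.move_straight(stand(-.115,y,.178),OS,velocity=.1,guard=15); print('out',g,F(),arm.get_width()); assert not g
arm.move_straight(stand(-.115,y,.31),OS,velocity=.2)
carry(-.112); snap('wrist','w14.png'); f=snap('scene','s14.png'); print(lm('scene',f,'lifter2_mid'),lm('scene',f,'lifter3_mid'))
assert arm.get_width()>.008
```

```text
out False [ 0.91521467 -0.59249149 -3.1949    ] 0.012759696737802471
j [ 0.3   0.4  -0.86  1.66  0.32  1.22 -1.74] 72.6333
[(0.81, array([0.4979, 0.2627, 0.07  ]))] [(0.87, array([0.447 , 0.3666, 0.0719]))]
```

View pics/w14.png

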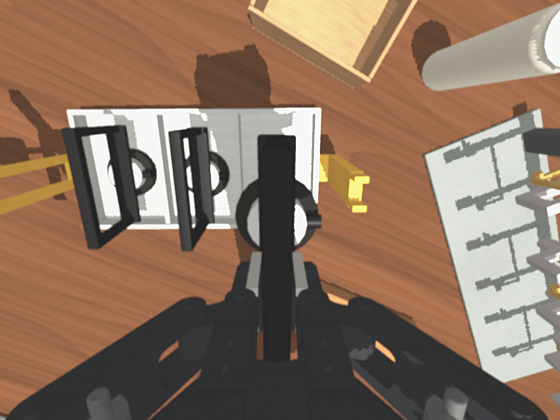

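View pics/s14.png

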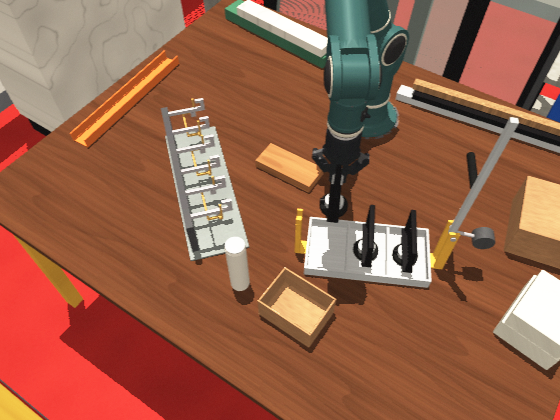

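Run:
```python
from h import *
place(-.112); release(-.112,up=.33)
f=snap('top','t15.png'); s=snap('scene','s15.png')
for n in '123': print(n,lm('top',f,f'lifter{n}_mid',1),lm('scene',s,f'lifter{n}_mid',1))
print([np.round(tray(0,y,.071),4) for y in (-.112,0,.106)],arm.get_t())
im=cv2.imread('pics/s15.png')[190:300,280:480]; cv2.imwrite('pics/s15c.png',cv2.resize(im,None,fx=4,fy=4,interpolation=3))
```

```text
desc False
touch True [0.5489 0.1695 0.1113] [-1.4 -0.5  7.9]
1 [(0.56, array([0.5477, 0.1702, 0.0748]))] [(0.65, array([0.5431, 0.1674, 0.0694]))]
2 [] [(0.67, array([0.497 , 0.2643, 0.0722]))]
3 [(0.87, array([0.4458, 0.3673, 0.0687]))] [(0.65, array([0.4485, 0.3622, 0.0692]))]
[array([0.5489, 0.1695, 0.071 ]), array([0.4995, 0.27  , 0.071 ]), array([0.4527, 0.3651, 0.071 ])] 77.6917
```

View pics/t15.png

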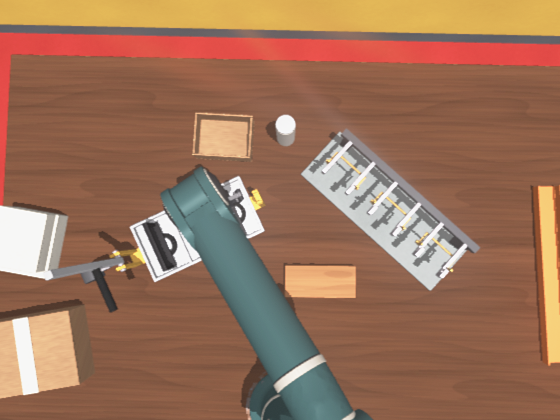

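View pics/s15c.png

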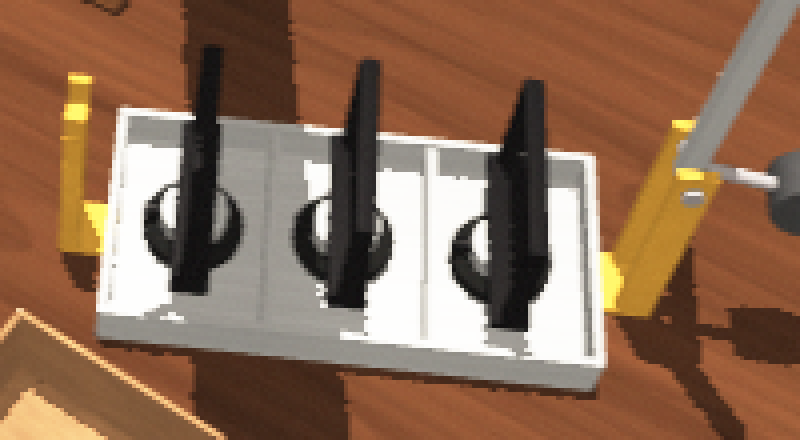

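All three lifters stand upright, one to a bay. Now for the bar: grip its handle from above and bring it back down along the arc.

Run:
```python
from h import *
ty=np.array([-np.sin(TY),np.cos(TY),0])
arm.move_straight(tray(-.09,-.05,.43),OT,velocity=.25)
arm.move_straight(tray(-.085,.204,.43),OT,velocity=.25)
jaws.grip(.07)
f=snap('wrist','w16.png'); print(lm('wrist',f,'bar_grip'),tray(-.07,.205,.328),np.round(arm.get_joints(),2),arm.get_t())
snap('scene','s16.png')
```

```text
[(0.7, array([0.3485, 0.4234, 0.3274])), (0.61, array([0.5435, 0.1681, 0.0706]))] [0.34618321 0.42303256 0.328     ] [-0.09  0.28 -1.07  1.56  0.25  1.44 -2.29] 80.0333
```

View pics/w16.png

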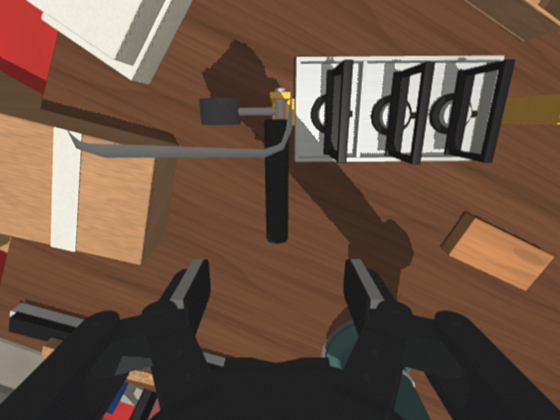

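View pics/s16.png

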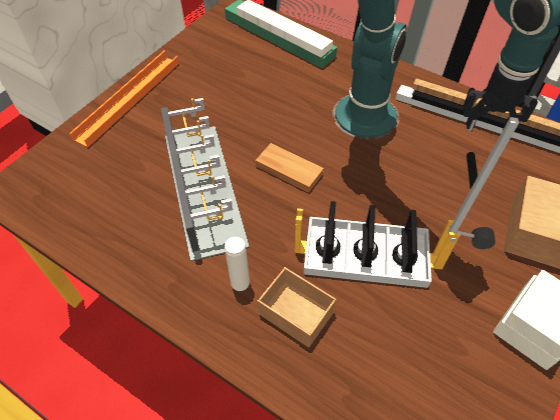

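The handle (277,180) is centred under the jaws. Going down and swinging it shut.

Run:
```python
from h import *
ty=np.array([-np.sin(TY),np.cos(TY),0]); X=-.085; zo=.003-G
g=arm.move_straight(tray(X,.204,.328+zo),OT,velocity=.12,guard=12); print('down',g); assert not g
jaws.grip(0,20); print(arm.get_width(),np.round(F(),1)); assert .014<arm.get_width()<.026
for th in np.arange(1.5,.1,-.1):
    g=arm.move_straight(tray(X,.2-.17*np.cos(th),.158+.17*np.sin(th)+zo),OT,velocity=.08,guard=40)
    f=F(); print(round(th,2),'fy',round(f@ty,1),'fz',round(f[2],1),g)
    if g: break
print(arm.get_width(),arm.get_position(),arm.get_t()); snap('scene','s17.png')
```

```text
down False
0.019363714026019732 [ 0.5 -3.9  4.3]
1.5 fy 3.0 fz 3.0 False
1.4 fy 1.9 fz 2.5 False
1.3 fy 1.7 fz 0.7 False
1.2 fy 1.5 fz 2.0 False
1.1 fy 1.9 fz 0.6 False
1.0 fy 1.6 fz 2.1 False
0.9 fy 0.9 fz 1.8 False
0.8 fy 1.1 fz 1.3 False
0.7 fy -1.0 fz 0.5 False
0.6 fy 0.6 fz 0.2 False
0.5 fy 0.0 fz 0.7 False
0.4 fy -2.3 fz 1.0 False
0.3 fy -2.7 fz -0.3 False
0.2 fy -5.0 fz 0.4 False
0.019401210651243724 [0.40856728 0.26189238 0.17577634] 86.7333
```

View pics/s17.png

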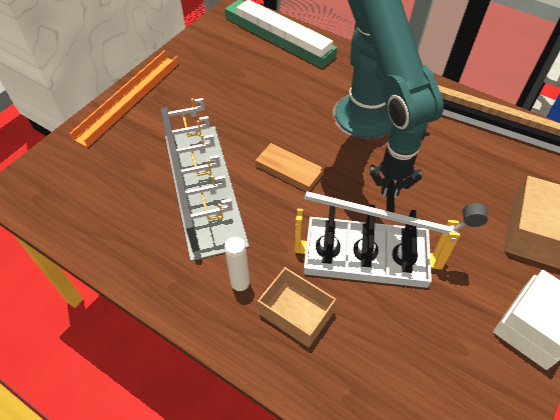

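The bar is nearly down and the lifters are undisturbed. Finishing the last 0.2 rad and releasing.

Run:
```python
from h import *
X=-.085; zo=.003-G
for th in (.12,.05,.02):
    g=arm.move_straight(tray(X,.2-.17*np.cos(th),.158+.17*np.sin(th)+zo),OT,velocity=.06,guard=20); print(th,g,np.round(F(),1))
    if g: break
jaws.grip(.05); p=np.array(arm.get_position())
arm.move_straight(p+[0,0,.1],OT,velocity=.15)
arm.goto([.3,-.3,.4],OS)
arm.wait(.5)
f=snap('top','t18.png'); s=snap('scene','s18.png')
for n in ['lifter1_mid','lifter2_mid','lifter3_mid','bar_grip','carton','offcut','cartridge']: print(n,lm('top',f,n,1),lm('scene',s,n,1))
im=cv2.imread('pics/s18.png')[190:300,280:480]; cv2.imwrite('pics/s18c.png',cv2.resize(im,None,fx=4,fy=4,interpolation=3))
print(arm.get_t())
```

```text
0.12 False [ 2.4 -4.8 -0.5]
0.05 False [ 3.4 -4.9 -1. ]
0.02 False [ 3.3 -6.3 -0.3]
lifter1_mid [(0.75, array([0.5469, 0.1696, 0.0725]))] [(0.83, array([0.5412, 0.1679, 0.0647]))]
lifter2_mid [(0.67, array([0.4924, 0.2631, 0.0713]))] [(0.56, array([0.4968, 0.2602, 0.0703]))]
lifter3_mid [(0.6, array([0.4472, 0.3677, 0.0681]))] [(0.77, array([0.4475, 0.3642, 0.0666]))]
bar_grip [(0.74, array([0.4218, 0.2674, 0.1599]))] [(0.81, array([0.4194, 0.2658, 0.1568]))]
carton [(0.59, array([7.612e-01, 2.018e-01, 5.000e-04]))] [(0.7, array([ 0.3616, -0.0872,  0.001 ]))]
offcut [(0.75, array([ 0.3582, -0.0829,  0.0006]))] [(0.95, array([ 0.3611, -0.0858,  0.0034]))]
cartridge [(0.79, array([0.7669, 0.0236, 0.0008]))] [(0.8, array([0.7717, 0.0295, 0.0016]))]
92.3917
```

View pics/t18.png

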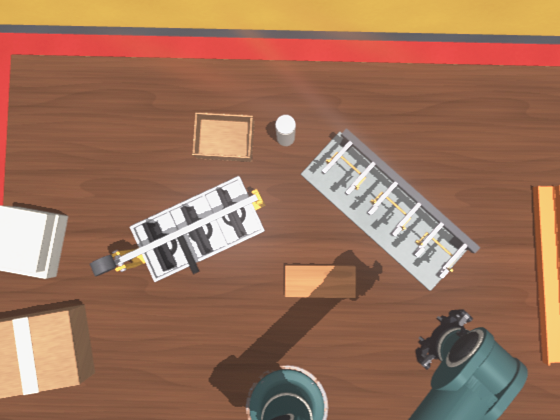

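View pics/s18c.png

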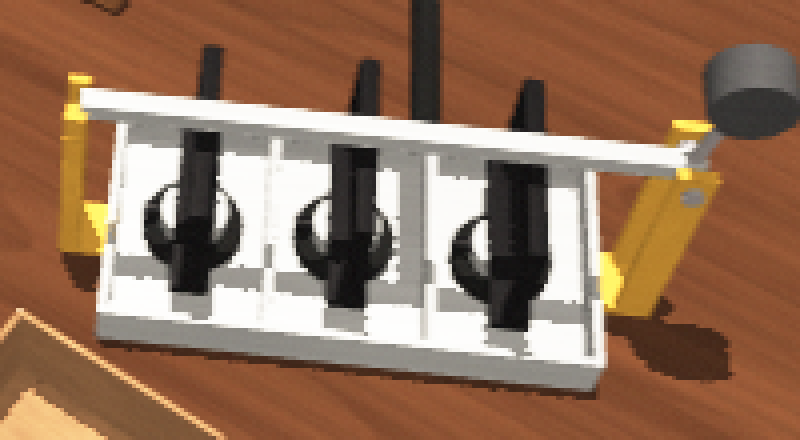

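The bar lies on its rest post over three upright lifters. I'll compare the bystanders pixel by pixel with the first picture before handing in.

Run:
```python
import cv2,numpy as np
for a,b,rs in [('scene0','s18',{'off':(140,195,250,330),'carton':(265,345,255,340),'cart':(230,295,222,255)}),('top0','t18',{'off':(255,305,275,365),'carton':(105,165,185,260),'cart':(108,150,268,302)})]:
    A=cv2.imread(f'pics/{a}.png').astype(int);B=cv2.imread(f'pics/{b}.png').astype(int)
    for k,(r0,r1,c0,c1) in rs.items():
        d=np.abs(A[r0:r1,c0:c1]-B[r0:r1,c0:c1]).max(2)>40; ys,xs=np.nonzero(d); print(a,k,d.sum(),(xs.min()+c0,xs.max()+c0,ys.min()+r0,ys.max()+r0) if d.any() else '')
A=cv2.imread('pics/top0.png')[245:310,265:375];B=cv2.imread('pics/t18.png')[245:310,265:375]
cv2.imwrite('pics/cmp.png',cv2.resize(np.vstack([A,B]),None,fx=4,fy=4,interpolation=0))
```

```text
scene0 off 1557 (np.int64(250), np.int64(329), np.int64(140), np.int64(178))
scene0 carton 40 (np.int64(323), np.int64(332), np.int64(265), np.int64(269))
scene0 cart 109 (np.int64(222), np.int64(236), np.int64(230), np.int64(241))
top0 off 1088 (np.int64(309), np.int64(355), np.int64(266), np.int64(297))
top0 carton 0 
top0 cart 0
```

View pics/cmp.png

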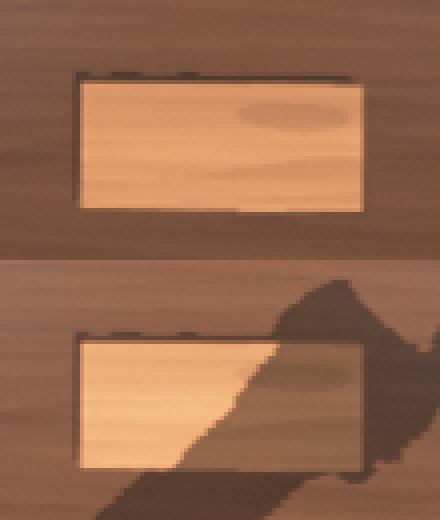

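The offcut's edges are identical in both pictures; only the arm's shadow differs. The carton and cartridge haven't moved either. Handing in.

Run:
```python
from h import *
print(arm.get_t()); sign_off()
```

```text
92.3917
the job is handed in; nothing more can be done
```

I handed the job in at 92 s. The bar was swung up and stayed open by itself. All three lifters then went one to a bay (lifter 1 in bay 1, 2 in bay 2, 3 in bay 3), and the bar was brought back down over them.

**Last checks:**
- **Lifters:** they stand upright in their bays. The networks put their mid-points within about 1 cm of where I set them.
- **Bar:** it lies on its rest post, and its handle reads 0.157 to 0.160 m high against 0.158 m when shut.
- **Carton, offcut and cartridge:** they lie where they did in the first top picture; the only changes there are the arm's shadow across the offcut. In the scene picture I compared them only by pixel differences. One scene detection labelled "carton" came back at the offcut's position, which I took as a false report.

**What went wrong:** my first try at lifter 1 failed. The force guard stopped the lift early and my script carried on drawing out, so the handle slipped from the jaws. A picture showed it still on its hook with the keeper shut. I corrected the stand angle by 0.5° and raised the guard limit, and the second try worked. I did not record the wrist force during that slip.

I saw no sign of a lifter being knocked aside.

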